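Load the sample vial and click its carriage into the viewing gate

TASK

Put the slim capped sample vial upright and fully home into the round well of the carriage while the carriage is still at the loading end of its rail. Then take the carriage by its square grip post and slide it towards the white viewing gate until you feel its ball detent drop into the notch, and finish there with the carriage in the notch, motionless, still gripped by the fingers, and with the vial still home. Leave the two bottles beside the vial where they stand.

Things in the scene. Friction and masses are not known exactly. Their poses are not given: they have to be found in the camera images.
- vial_mid (a point): The sample vial: dark-green glass cylinder, 21 mm in diameter all the way up, 85 mm tall, its top 17 mm a black cap of the same width, about 50 g; the only slim straight one. It stands loose on the table, in one of three places shared with bottles a and b. The point is its centre, 42.5 mm above its foot; z points up its axis. Its foot has a 2 mm chamfer.
- well_mouth (a point): Centre of the well's mouth: the top face of the 44 mm square aluminium block on the carriage, 78 mm above the table. The well is a round hole 24 mm across with a 3 mm chamfer at the mouth, 34 mm deep, so that 51 mm of a seated vial stands out. The axes are the carriage's: y is the direction in which the carriage slides to the gate, z up.
- well_floor (a point): Centre of the well's floor, 34 mm below the mouth, 44 mm above the table; axes as for the mouth. A vial fully home has its centre 42.5 mm above this point.
- carriage: The carriage: black plate, 84 mm (x) by 170 mm (y), 12 mm thick, its top 42 mm above the table, with the well's block at its front end and a grip post at its back end. Origin at the middle of its underside, 30 mm above the table; y is the direction in which it slides to the gate, z up.
- post_mid (a point): Centre of the steel grip post on the carriage: upright, 22 x 22 mm square, 48 mm tall, sides along the carriage's x and y; from 42 mm to 90 mm above the table, the point at 66 mm. It stands on the rail's centre line, 110 mm behind the well's axis (towards the carriage's -y).
- travel (a joint): Position of the carriage along its rail, m: 0 at the loading end, growing towards the gate (the carriage's +y), 0.175 at the far stop. It starts between 0 and 0.03. It slides with about 2 to 3 N of friction.
- detent (a joint): How far the sprung ball (under the carriage, unseen) has dropped, m: about 0.0005 on the plain bar, 0.0048 fully in the notch. The notch is 12 mm long: on entering it the carriage is drawn forward, and once in it some 15 N is needed to push on or back out. Let go within about 3 mm of it, the ball centres the carriage by itself. If pushed past, the carriage may be slid back.
- gate_mid (a point): Middle of the viewing gate, 78 mm above the table, between two white blocks, each 34 mm (x) by 36 mm (y) by 98 mm tall, with 102 mm between them, one on each side of the rail; y is the sliding direction. The carriage's well passes between them. In the notch the vial's axis is within 8 mm of this point along y: the exact spot varies and has to be felt.
- bottle_a_mid (a point): Bystander: green shouldered bottle with a narrow neck and black stopper, 50 mm wide, 110 mm tall; the point is half-way up.
- bottle_b_mid (a point): Bystander: short green shouldered bottle with a narrow neck and black stopper, 52 mm wide, 75 mm tall; the point is half-way up.
Mind the look-alikes: they are no part of the job. What is shaped like the part that bears vial_mid but blue or yellow is not meant.

How it is judged:
By the outcome, as a careful person would: the job done as asked, in the order asked, and still so for the second after the job is handed in, while the arm keeps its last pose, push and grip.
It also fails if it takes over 72 s, if anything falls off the work surface, if the arm or the gripper's body presses on something with over 40 N, if the wrist force passes 120 N, or if a joint passes its speed limit or range.

ROBOT

A 6-joint arm with a two-finger parallel gripper is mounted at the origin on the work surface. World frame = base frame: x ahead of the robot, y to its left, z up, the work surface at z = 0. Lengths are in m, angles in rad, forces in N, time in s.
With the tool pointing down it reaches from about 0.4 to 0.825 m from the base axis. Payload 7 kg.
Tool frame: the origin (TCP) lies at the very end of the fingers, on their centre line; the grasp point (between the pads) lies 19 mm behind it (arm.pinch_z is the z of the grasp point in the tool frame, in m); z points along the fingers, y is the direction in which the jaws open and shut (so a half turn about z gives the same grasp; the last joint's range is limited). The gripper opens to 88 mm and grips with 3 to 60 N. Pads are 19 mm wide; open, the fingers measure 130 mm over their backs; the gripper's body (78 mm by 193 mm) begins 47 mm behind the grasp point.
Start: joints at [1.593, 0.359, 0.012, 0, -1.224, -0.288], TCP at [0.177, 0.651, 0.206] pointing down, gripper open.
Joint ranges: [-3.07, 3.07], [-1.43, 2.12], [-1.02, 1.25], [-3.03, 1.67], [-3.05, -0], [-3.03, 3.03]. Speed limits (rad/s): [2.39, 2.39, 3.01, 3.14, 3.14, 3.14].

INTERFACE

Orientations are given as [roll, pitch, yaw] about the fixed x, y, z axes, in that order (R = Rz(yaw) Ry(pitch) Rx(roll)).
In Python, from station import arm gives the robot as it stands.
- The arm moves only by the tool drive_tool, never from a script. Its argument "targets" is a list of rows, each a list of 6 numbers: the shift along the world's x, y, z in units of 0.04 m (1.0 is 0.04 m), then the turn, a rotation vector about the world's x, y, z in units of 6 degrees (1.0 is 6 degrees). In form: [[x, y, z, wx, wy, wz], ...]. A call has 1 to 5 rows; each row shifts and turns the commanded pose from where the row before left it; what a row does not reach is not made up. A row lasts 1/8 s, in which the tool goes at most 62.5 mm and 10.7 degrees, less where a joint would pass 70% of its speed; a pose out of reach is approached as far as the arm can. A call with a number of a shift or a turn outside -1 to 1 is refused whole. A call with a gripper value outside its range is refused whole. "claw" is the opening, from 0 (shut) to 1 (fully open), set as the call begins (left out, the last holds). The fingers move at their own pace and stop on an object; "newtons" is the grip in N (left out, the last holds). Time passes only in rows, so rows that do not move let the fingers close. It gives the time, the measured TCP pose, the force and the opening at its end, in the units of the state.
- arm.get_state(): the state, without advancing time (a new reading comes with each control period).
- arm.grab_frame(name): name is "scene" or "top" or "wrist"; returns (picture, depth): 420x560x3 uint8, red, green, blue; 420x560 float32, m along the optical axis (not along the pixel's ray), 0 where there is no reading.
- arm.get_calibration(name): a dict with "mtx" (3x3 intrinsics, pixels), "dist_coeffs" ([k1, k2, p1, p2, k3] as OpenCV has them; the pictures are not rectified), "origin" and "rotation" of the camera in the world. Camera axes: x right, y up, looking along -z (the intrinsics and any distortion apply to the point x, -y, -z); pixel columns grow to the right and rows downward; lengths in m; the calibration is good to about 2 mm. A picture is of the moment at which its call begins: read the wrist's pose just before it. get_calibration takes no time and is no camera call; for the wrist camera it gives the pose at the moment of the call.
- arm.job_done(): hands the job in, once; it reports no verdict.
Trained networks look in the newest picture that a camera, given by its name, has taken for a name from the list of things; names that differ only in an ending like _2 or _b are one class to them, and where a whole thing is asked for, a point or a joint stands for the part that bears it (a point fixed in the world has none). Each returns a list of dicts, best first, with "score" (0 to 1); they miss things now and then, are a little off and sometimes report something else, mostly with a low value. They report only what shows in the picture. A call takes as long as a camera call. They do not tell look-alikes from the thing itself.
- arm.search_frame(target, camera): "point" ([x, y, z] in m, in the coordinates of the camera as it stood for that picture, good to about 4 mm: the middle of the surface that is visible of it).
- arm.cut_out(target, camera): "pixels" (420x560 bool, what is visible of it).
- arm.landmark_of(target, camera): "point" ([x, y, z] in m, in the coordinates of the camera as it stood for that picture, good to about 4 mm: a listed point, or the origin of a listed thing).
The state is a dict: "t": time; "q": joint angles; "qd": joint speeds; "joint_efforts": joint torques, N m; "eef_pos": TCP position; "ee_rot": TCP orientation; "force": force on the tool from outside, world axes, zero at the start; "moment": the same for the moment, N m; "width": finger opening in m.
Only numpy, scipy, OpenCV 4.12 (cv2) and the standard library are available. Lean on these libraries where they do the work, as an engineer would, in place of code of your own. Each camera call takes 0.05 s, during which the arm holds its last target. There are 200 camera calls.

## Working session

There is one attempt and no reset: what is moved stays moved. The work goes in short steps, Python scripts to look and compute and a tool call to move; the robot and the scene stay as the last step left them, time stands still between calls to the robot, and variables do not carry over. Pictures are saved under pics/ and viewed, about 8 in all and at most 12, crops included, and the job is handed in when it is done.

Besides the shell and the picture viewer there is one more tool, called after ">>>" as name([rows], argument=value, ...), one row to a line, values as JSON. drive_tool: Moves the arm, as the interface text tells. Shifts and turns lie within -1 to 1; 1 stands for 0.04 m of shift or 6 degrees of turn. Its arguments: {"type":"object","properties":{"targets":{"type":"array"},"claw":{"type":"number"},"newtons":{"type":"number"}},"required":["targets"]}

```bash
mkdir -p pics; cat > h.py <<'E'
import numpy as np, cv2
from station import arm
def w(p,c): return np.array(c["origin"])+np.array(c["rotation"])@np.array(p)
def px(P,c):
    q=np.array(c["rotation"]).T@(np.array(P)-np.array(c["origin"])); q=np.array([q[0],-q[1],-q[2]])
    return cv2.projectPoints(q.reshape(1,3),np.zeros(3),np.zeros(3),np.array(c["mtx"]),np.array(c["dist_coeffs"]))[0].ravel()
def cloud(d,c):
    v,u=np.mgrid[0:420,0:560]; 
    n=cv2.undistortPoints(np.stack([u,v],-1).reshape(-1,1,2).astype(float),np.array(c["mtx"]),np.array(c["dist_coeffs"])).reshape(420,560,2)
    q=np.stack([n[...,0]*d,-n[...,1]*d,-d],-1)
    return q@np.array(c["rotation"]).T+np.array(c["origin"])
E
python3 - <<'E'
from h import *
ims=[]
for n in ["scene","top"]:
    c=arm.get_calibration(n); im,d=arm.grab_frame(n); np.savez(f"{n}.npz",im=im,d=d)
    cv2.imwrite(f"pics/{n}.png",im[...,::-1])
    print(n,np.round(c["origin"],3))
    for t in ["vial_mid","well_mouth","post_mid","gate_mid","bottle_a_mid","bottle_b_mid","carriage"]:
        for r in arm.landmark_of(t,n)[:4]:
            P=w(r["point"],c); print(t,round(r["score"],2),np.round(P,3),px(P,c).round())
s=arm.get_state();print(s["t"],s["eef_pos"],s["ee_rot"],s["width"],arm.pinch_z,s["force"])
E
```

```text
scene [1.135 0.029 0.52 ]Traceback (most recent call last):
  File "<stdin>", line 9, in <module>
  File "h.py", line 5, in px
    q=np.array(c["rotation"]).T@(np.array(P)-np.array(c["origin"])); q=np.array([q[0],-q[1],-q[2]])
                                                                                 ~^^^
IndexError: invalid index to scalar variable.
```

View pics/scene.png

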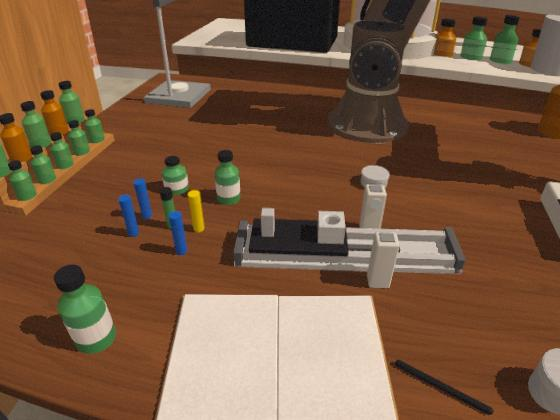

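The scene picture shows the dark-green vial with a black cap at about (169,208). Around it are blue look-alikes at (143,200), (129,216) and (179,233), and a yellow one at (196,212). The bottles are at (174,176) and (228,180). The post is at (268,222), the well block at (331,227) and the gate blocks at (373,208) and (382,260). The rotation isn't a 3x3 matrix, so I'll check its format.

```bash
python3 - <<'E'
from station import arm
for n in ["scene","top","wrist"]: print(n,arm.get_calibration(n))
s=arm.get_state();print(s, arm.pinch_z)
E
```

```text
scene {'mtx': array([[417.21838056,   0.        , 290.3919767 ],
       [  0.        , 417.21838056, 206.0531098 ],
       [  0.        ,   0.        ,   1.        ]]), 'dist_coeffs': array([-0.0977138,  0.       ,  0.       ,  0.       ,  0.       ]), 'origin': array([1.13463365, 0.02876733, 0.52043104]), 'rotation': array([ 0.93227452, -0.01803944,  1.80386564])}
top {'mtx': array([[477.91194846,   0.        , 274.1746629 ],
       [  0.        , 477.91194846, 200.76138414],
       [  0.        ,   0.        ,   1.        ]]), 'dist_coeffs': array([-0.14314285,  0.        ,  0.        ,  0.        ,  0.        ]), 'origin': array([ 0.32778361, -0.11030739,  1.00408023]), 'rotation': array([ 0.19420561, -0.02019297, -1.59270413])}
wrist {'mtx': array([[319.84150702,   0.        , 274.54565326],
       [  0.        , 319.84150702, 210.01451547],
       [  0.        ,   0.        ,   1.        ]]), 'dist_coeffs': array([-0.01605596,  0.        ,  0.        ,  0.        ,  0.        ]), 'origin': array([0.25482118, 0.62958738, 0.38318158]), 'rotation': array([-3.02838831e-01, -1.62309733e-03, -1.83717423e+00])}
{'t': 0.1, 'q': array([ 1.59307302e+00,  3.59344177e-01,  1.11615958e-02, -3.31579377e-04,
       -1.22409117e+00, -2.88093186e-01]), 'qd': array([ 1.54770813e-05, -3.56529402e-03,  1.12002804e-03,  1.39809708e-03,
        1.01258063e-03,  2.24205176e-05]), 'joint_efforts': array([-4.83817421e-04, -5.84166133e+01,  2.93753117e+01,  7.01544374e+00,
        1.02117399e-02, -4.45425917e-05]), 'eef_pos': array([0.17722236, 0.65083899, 0.20529838]), 'ee_rot': array([ 3.14008754e+00, -1.20939898e-04, -2.65929300e-01]), 'force': array([ 0.25520837,  0.11183741, -0.81124103]), 'moment': array([ 0.05624474, -0.029519  ,  0.0270641 ]), 'width': 0.08746667784096034} -0.0188
```

```bash
sed -i 's/np.array(c\["rotation"\])/Rm(c)/; s/np.array(c\["rotation"\])/Rm(c)/g' h.py; cat >> h.py <<'E'
from scipy.spatial.transform import Rotation as Ro
def Rm(c): return Ro.from_euler("xyz",c["rotation"]).as_matrix()
E
python3 - <<'E'
from h import *
for n in ["scene","top"]:
    c=arm.get_calibration(n); im,d=arm.grab_frame(n); np.savez(f"{n}.npz",im=im,d=d)
    cv2.imwrite(f"pics/{n}.png",im[...,::-1])
    for t in ["vial_mid","well_mouth","post_mid","gate_mid","bottle_a_mid","bottle_b_mid","carriage"]:
        for r in arm.landmark_of(t,n)[:5]:
            P=w(r["point"],c); print(n,t,round(r["score"],2),np.round(P,3),px(P,c).round())
E
```

```text
scene vial_mid 0.82 [ 0.572 -0.336  0.039] [169. 209.]
scene vial_mid 0.82 [ 0.556 -0.399  0.047] [143. 197.]
scene vial_mid 0.64 [ 0.634 -0.284  0.044] [179. 232.]
scene vial_mid 0.63 [ 0.611 -0.399  0.041] [129. 216.]
scene vial_mid 0.59 [ 0.569 -0.28   0.038] [196. 214.]
scene well_mouth 0.56 [ 0.572 -0.029  0.076] [329. 220.]
scene post_mid 0.87 [ 0.593 -0.134  0.07 ] [267. 220.]
scene gate_mid 0.85 [0.553 0.055 0.082] [379. 218.]
scene bottle_a_mid 0.81 [ 0.454 -0.256  0.054] [228. 177.]
scene bottle_b_mid 0.67 [ 0.449 -0.382  0.042] [175. 172.]
scene carriage 0.71 [ 0.58  -0.073  0.03 ] [302. 239.]
top vial_mid 0.7 [ 0.559 -0.398  0.044] [399. 178.]
top vial_mid 0.64 [ 0.612 -0.397  0.045] [397. 154.]
top vial_mid 0.58 [ 0.634 -0.282  0.045] [343. 145.]
top vial_mid 0.52 [ 0.565 -0.278  0.039] [343. 177.]
top well_mouth 0.73 [ 0.562 -0.028  0.08 ] [221. 176.]
top bottle_a_mid 0.93 [ 0.457 -0.259  0.05 ] [337. 228.]
top bottle_b_mid 0.76 [ 0.45  -0.388  0.038] [397. 231.]
top bottle_b_mid 0.59 [ 0.575 -0.08   0.032] [248. 175.]
top carriage 0.87 [ 0.574 -0.078  0.033] [247. 175.]
```

View pics/top.png

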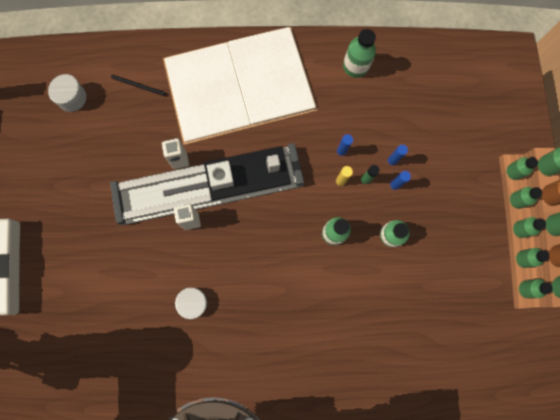

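Candidates for the vial in the top picture: dark green with black cap at (370,174), which matches the description. The blue ones at (345,145), (398,155) and (401,180), the yellow one at (345,176) and the shouldered bottles at (337,230) and (396,233) are rejected. I'll move above it, with the jaws roughly along the carriage's x, and check with the wrist camera.

>>> drive_tool([
  [0.9, -0.9, 0, 0, 0, -0.4],
  [0.9, -1, 0, 0, 0, -0.4],
  [0.9, -1, 0, 0, 0, -0.4],
  [0.9, -1, 0, 0, 0, -0.4],
  [0.9, -1, 0, 0, 0, -0.4],
], claw=0.7)

```text
t: 1.52
eef_pos: [0.3583, 0.454, 0.2065]
ee_rot: [-3.141, 0.0, -0.476]
force: [0.4, 0.3, 0.4]
width: 0.0613
```

>>> drive_tool([
  [0.9, -1, 0, 0, 0, -0.4],
  [0.9, -1, 0, 0, 0, -0.4],
  [0.9, -1, 0, 0, 0, -0.4],
  [0.9, -1, 0, 0, 0, -0.4],
  [0.9, -1, 0, 0, 0, -0.4],
])

```text
t: 2.15
eef_pos: [0.5384, 0.2539, 0.2065]
ee_rot: [-3.141, -0.0, -0.686]
force: [1.1, 1.4, 0.6]
width: 0.0617
```

>>> drive_tool([
  [0.1, -1, 0, 0, 0, -0.4],
  [0.1, -1, 0, 0, 0, -0.4],
  [0.1, -1, 0, 0, 0, -0.4],
  [0.1, -1, 0, 0, 0, -0.4],
  [0.1, -1, 0, 0, 0, -0.4],
])

```text
t: 2.78
eef_pos: [0.5574, 0.054, 0.2064]
ee_rot: [-3.141, -0.0, -0.895]
force: [1.4, -0.4, -0.2]
width: 0.061
```

>>> drive_tool([
  [0.1, -1, 0, 0, 0, -0.4],
  [0.1, -1, 0, 0, 0, -0.4],
  [0.1, -1, 0, 0, 0, -0.4],
  [0.1, -1, 0, 0, 0, -0.4],
  [0.1, -1, 0, 0, 0, -0.4],
])

```text
t: 3.4
eef_pos: [0.5774, -0.1461, 0.2064]
ee_rot: [-3.141, -0.0, -1.105]
force: [-0.4, 0.7, 0.8]
width: 0.0615
```

>>> drive_tool([
  [0.1, -1, 0, 0, 0, -0.4],
  [0, -1, 0, 0, 0, -0.4],
  [0, -0.8, 0, 0, 0, -0.4],
  [0, -0.5, 0, 0, 0, -0.4],
  [0, -0.2, 0, 0, 0, -0.4],
])

```text
t: 4.03
eef_pos: [0.5812, -0.2855, 0.206]
ee_rot: [3.141, 0.0, -1.316]
force: [0.1, 0.5, 0.7]
width: 0.0614
```

```bash
python3 - <<'E'
from h import *
c=arm.get_calibration("wrist"); im,d=arm.grab_frame("wrist"); cv2.imwrite("pics/w1.png",im[...,::-1])
C=cloud(d,c)
for t in ["vial_mid","well_mouth","post_mid"]:
    for r in arm.landmark_of(t,"wrist")[:5]:
        P=w(r["point"],c); print(t,round(r["score"],2),np.round(P,3),px(P,c).round())
for r in arm.cut_out("vial_mid","wrist"):
    m=r["pixels"]; p=C[m&(d>0)]; top=p[p[:,2]>.079]; print(m.sum(),round(r["score"],2),im[m].mean(0).round(),"top",len(top),top.mean(0).round(4) if len(top) else 0, (top[:,:2].max(0)+top[:,:2].min(0))/2 if len(top) else 0, top[:,:2].max(0)-top[:,:2].min(0) if len(top) else 0)
# carriage from stored top & scene depth
for n in ["top","scene"]:
    z=np.load(n+".npz"); cc=arm.get_calibration(n); P=cloud(z["d"],cc); I=z["im"]
    ok=(z["d"]>0)&(P[...,0]>.48)&(P[...,0]<.68)&(P[...,1]>-.2)&(P[...,1]<.15)
    for nm,lo,hi,ya,yb in [("block",.074,.083,-.06,.005),("post",.086,.094,-.17,-.1),("gate",.093,.103,0,.15)]:
        m=ok&(P[...,2]>lo)&(P[...,2]<hi)&(P[...,1]>ya)&(P[...,1]<yb); q=P[m]
        if len(q)<5: print(n,nm,len(q)); continue
        if nm=="gate":
            for s in (q[q[:,0]>.565],q[q[:,0]<=.565]):
                if len(s)>4: print(n,nm,len(s),s.mean(0).round(4),cv2.minAreaRect(s[:,:2].astype(np.float32)))
        else: print(n,nm,len(q),q.mean(0).round(4),cv2.minAreaRect(q[:,:2].astype(np.float32)))
E
```

```text
vial_mid 0.75 [ 0.557 -0.398  0.04 ] [325.  88.]
vial_mid 0.75 [ 0.632 -0.285  0.038] [229. 176.]
vial_mid 0.73 [ 0.566 -0.28   0.042] [286. 195.]
vial_mid 0.64 [ 0.57  -0.335  0.043] [296. 146.]
post_mid 0.75 [ 0.592 -0.134  0.065] [233. 313.]
650 0.97 [193. 162.   1.] top 375 [ 0.5666 -0.2795  0.0844] [ 0.5665816  -0.27878519] [0.02074772 0.02161474]
708 0.87 [ 47.  83. 142.] top 407 [ 0.6339 -0.2845  0.0844] [ 0.63402985 -0.28403482] [0.02136126 0.02151684]
608 0.83 [ 49.  99. 171.] top 520 [ 0.6115 -0.396   0.0844] [ 0.61167086 -0.39600545] [0.02061099 0.02125069]
727 0.82 [ 46.  93. 162.] top 520 [ 0.5559 -0.3976  0.0844] [ 0.5556694  -0.39757442] [0.02126718 0.02123749]
511 0.61 [51. 51. 46.] top 411 [ 0.5697 -0.3348  0.0846] [ 0.56959003 -0.33464892] [0.02092812 0.02074184]
top block 366 [ 0.5679 -0.0249  0.0781] ((0.5679475665092468, -0.024870548397302628), (0.04491632059216499, 0.044052496552467346), 11.326203346252441)
top post 119 [ 0.589  -0.1327  0.0898] ((0.5896360278129578, -0.13289634883403778), (0.02271617203950882, 0.02182072401046753), 11.028278350830078)
top gate 
[... 173 characters left out ...]
(0.49154844880104065, 0.04291863739490509), (0.037989336997270584, 0.022685399278998375), 88.80855560302734)
scene block 349 [ 0.5725 -0.0237  0.0769] ((0.5711511373519897, -0.024093907326459885), (0.04588468372821808, 0.04400519281625748), 11.027717590332031)
scene post 110 [ 0.5947 -0.1323  0.0887] ((0.5939213633537292, -0.1323714554309845), (0.02378065139055252, 0.021837923675775528), 10.165176391601562)
scene gate 348 [0.6256 0.0684 0.0983] ((0.6221205592155457, 0.06840328872203827), (0.03304212912917137, 0.035760682076215744), 9.572022438049316)
scene gate 188 [0.4948 0.042  0.0975] ((0.4933537542819977, 0.04291406273841858), (0.028354210779070854, 0.03430606424808502), 5.5115966796875)
```

View pics/w1.png

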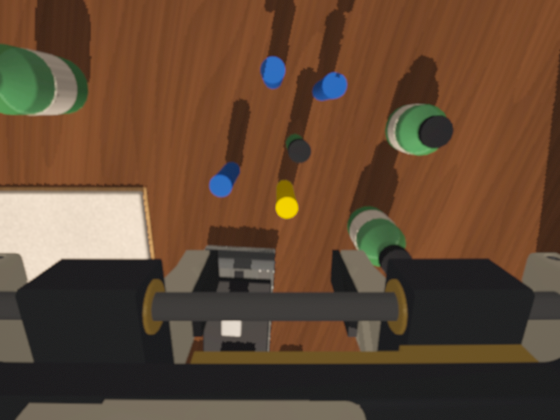

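The close wrist view shows the dark-green, black-capped vial at (297,149). Blue look-alikes are at (273,72), (330,86) and (224,180), with yellow at (287,200). I'll view a close crop, then align above the vial.

```bash
python3 -c "
import cv2;i=cv2.imread('pics/w1.png')[90:230,200:390];cv2.imwrite('pics/w1c.png',cv2.resize(i,None,fx=3,fy=3,interpolation=2))"
```

```text
(no output)
```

View pics/w1c.png

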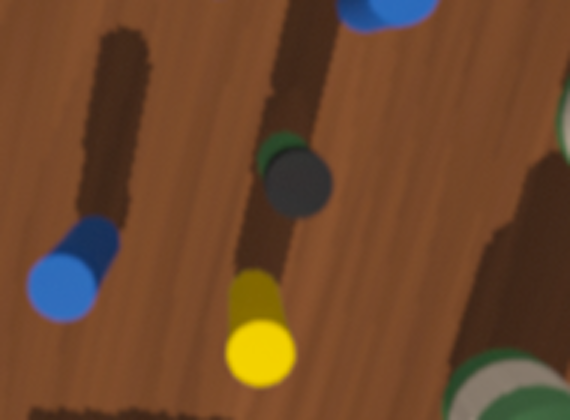

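>>> drive_tool([
  [-0.15, -0.6, -0.2, 0, 0, -0.3],
  [-0.14, -0.63, -0.3, 0, 0, -0.25],
  [0, 0, -0.5, 0, 0, 0],
  [0, 0, -0.2, 0, 0, 0],
  [0, 0, 0, 0, 0, 0],
])

```text
t: 4.9
eef_pos: [0.5697, -0.3332, 0.1579]
ee_rot: [3.141, 0.0, -1.369]
force: [-0.3, 0.0, 0.5]
width: 0.0609
```

The crop shows a black cap at (298,182) over a straight, slim, dark-green body, so this is the vial. Now I'll go down and grip it.

>>> drive_tool([
  [0, -0.04, -0.8, 0, 0, -0.04],
  [0, 0, -0.9, 0, 0, 0],
  [0, 0, -0.7, 0, 0, 0],
  [0, 0, -0.4, 0, 0, 0],
  [0, 0, 0, 0, 0, 0],
])

```text
t: 5.52
eef_pos: [0.5697, -0.3352, 0.0458]
ee_rot: [3.141, 0.0, -1.374]
force: [0.5, 0.4, 0.6]
width: 0.0615
```

>>> drive_tool([
  [0, 0, 0, 0, 0, 0],
  [0, 0, 0, 0, 0, 0],
  [0, 0, 0, 0, 0, 0],
  [0, 0, 0, 0, 0, 0],
  [0, 0, 0, 0, 0, 0],
], claw=0, newtons=20)

```text
t: 6.15
eef_pos: [0.5698, -0.3356, 0.0464]
ee_rot: [-3.141, -0.0, -1.375]
force: [-0.5, 0.4, 1.3]
width: 0.02
```

Gripped. I'll lift it and carry it past the well so the wrist camera can measure the well.

>>> drive_tool([
  [0, 0, 0.4, 0, 0, 0],
  [0, 0, 0.9, 0, 0, 0],
  [0, 0, 0.9, 0, 0, 0],
  [0, 0, 0.9, 0, 0, 0],
  [0, 0.3, 0.9, 0, 0, 0],
])

```text
t: 6.78
eef_pos: [0.5695, -0.3239, 0.2085]
ee_rot: [-3.141, -0.001, -1.376]
force: [0.5, 1.1, -0.3]
width: 0.0203
```

>>> drive_tool([
  [0, 0.7, 0, 0, 0, 0],
  [0, 0.9, 0, 0, 0, 0],
  [0, 0.9, 0, 0, 0, 0],
  [0, 0.9, 0, 0, 0, 0],
  [0, 0.9, 0, 0, 0, 0],
])

```text
t: 7.4
eef_pos: [0.5697, -0.1505, 0.2074]
ee_rot: [-3.14, -0.0, -1.375]
force: [0.3, 0.5, -0.2]
width: 0.0204
```

>>> drive_tool([
  [0, 0.9, 0, 0, 0, 0],
  [0, 0.9, 0, 0, 0, 0],
  [0, 0.9, 0, 0, 0, 0],
  [0, 0.9, 0, 0, 0, 0],
  [0, 0.9, 0, 0, 0, 0],
])

```text
t: 8.02
eef_pos: [0.5697, 0.0296, 0.2075]
ee_rot: [-3.14, 0.0, -1.375]
force: [1.3, 0.0, -0.4]
width: 0.02
```

>>> drive_tool([
  [0, 0.6, 0, 0, 0, 0],
  [0, 0.3, 0, 0, 0, 0],
  [0, 0, 0, 0, 0, 0],
  [0, 0, 0, 0, 0, 0],
])

```text
t: 8.52
eef_pos: [0.5697, 0.0638, 0.2064]
ee_rot: [3.142, -0.0, -1.375]
force: [0.2, 0.1, -0.2]
width: 0.0201
```

```bash
python3 - <<'E'
from h import *
c=arm.get_calibration("wrist"); im,d=arm.grab_frame("wrist"); cv2.imwrite("pics/w2.png",im[...,::-1])
P=cloud(d,c)
for t in ["well_mouth","post_mid","vial_mid"]:
    for r in arm.landmark_of(t,"wrist")[:3]:
        p=w(r["point"],c); print(t,round(r["score"],2),np.round(p,4),px(p,c).round())
ok=(d>0)&(P[...,0]>.48)&(P[...,0]<.68)
for nm,lo,hi,ya,yb in [("block",.074,.083,-.06,.005),("post",.086,.094,-.17,-.1)]:
    q=P[ok&(P[...,2]>lo)&(P[...,2]<hi)&(P[...,1]>ya)&(P[...,1]<yb)]
    print(nm,len(q),q.mean(0).round(4),cv2.minAreaRect(q[:,:2].astype(np.float32)))
s=arm.get_state();print(s["t"],s["eef_pos"],s["ee_rot"],s["width"],s["force"])
E
```

```text
well_mouth 0.55 [ 0.5659 -0.023   0.08  ] [296. 107.]
vial_mid 0.82 [0.5684 0.0619 0.1987] [276. 243.]
block 1888 [ 0.5686 -0.0248  0.0772] ((0.5683705806732178, -0.02433340810239315), (0.04377308860421181, 0.04378470405936241), 11.074286460876465)
post 0 [nan nan nan] ((0.0, 0.0), (0.0, 0.0), 0.0)
8.725 [0.56970845 0.06373253 0.20618529] [ 3.14148152e+00 -4.43585013e-05 -1.37579002e+00] 0.020705381445068487 [-0.40385257  0.57142407 -1.15953997]<stdin>:10: RuntimeWarning: Mean of empty slice.
  ret = um.true_divide(
```

View pics/w2.png

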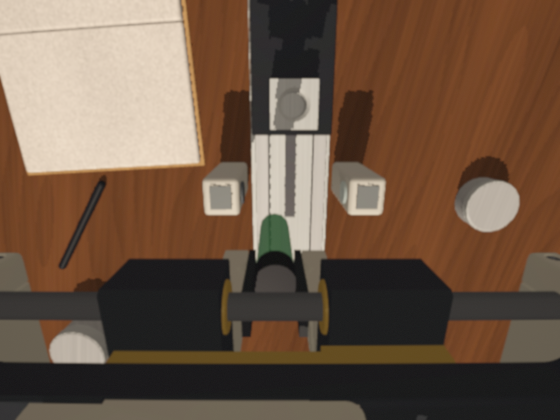

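The wrist view shows the well mouth at (292,105) in its block, the gate blocks at (227,190) and (360,190), and the held vial at (275,240). I'll fit the vial's axis in the hand.

```bash
python3 - <<'E'
from h import *
from scipy.optimize import least_squares
c=arm.get_calibration("wrist"); im,d=arm.grab_frame("wrist")
P=cloud(d,c); m=arm.cut_out("vial_mid","wrist")[0]["pixels"]
e=cv2.erode(m.astype(np.uint8),np.ones((3,3)))>0
q=P[e&(d>0)]; q=q[(q[:,2]>.155)&(q[:,2]<.225)]; print(len(q),q.min(0),q.max(0))
z0=.163
f=lambda a: np.hypot(q[:,0]-a[0]-a[2]*(q[:,2]-z0),q[:,1]-a[1]-a[3]*(q[:,2]-z0))-.0105
r=least_squares(f,[.57,.064,0,0],loss="soft_l1",f_scale=.001); print(r.x.round(4),np.abs(r.fun).mean())
# well: circle of deep points/mouth
b=P[(d>0)&(np.hypot(P[...,0]-.5684,P[...,1]+.0244)<.02)]
for k in (.074,.070,.06,.05): print(k,(b[:,2]<k).sum(),b[b[:,2]<k].mean(0).round(4))
E
```

```text
989 [0.55938985 0.05387262 0.16443299] [0.57920574 0.06363754 0.22495129]
[ 0.5692  0.065  -0.0052 -0.0011] 0.00018189274973680222
0.074 563 [ 0.5672 -0.0251  0.0469]
0.07 534 [ 0.5674 -0.025   0.0455]
0.06 502 [ 0.5677 -0.0249  0.0443]
0.05 468 [ 0.5681 -0.0246  0.0435]
```

>>> drive_tool([
  [0, -0.6, -0.2, 0, 0, 0],
  [-0.02, -0.84, -0.3, 0, 0, 0],
  [0, -0.6, -0.5, 0, 0, 0],
  [0, -0.2, -0.6, 0, 0, 0],
  [0, 0, -0.1, 0, 0, 0],
])

```text
t: 9.45
eef_pos: [0.5678, -0.0261, 0.1367]
ee_rot: [3.139, -0.0, -1.376]
force: [-0.4, 0.1, -0.1]
width: 0.0203
```

>>> drive_tool([
  [0, 0, 0, 0, 0, 0],
  [0, 0, 0, 0, 0, 0],
])

```text
t: 9.7
eef_pos: [0.5697, -0.0246, 0.1392]
ee_rot: [-3.14, -0.0, -1.374]
force: [-0.7, 0.4, 0.6]
width: 0.0202
```

```bash
python3 - <<'E'
from h import *
s=arm.get_state();print(s["t"],s["eef_pos"],s["ee_rot"],s["width"],s["force"])
E
```

```text
9.7 [ 0.56968689 -0.0245777   0.13922668] [-3.13995043e+00 -1.04326470e-04 -1.37401715e+00] 0.020179045653699382 [-0.72994083  0.41818677  0.63074499]
```

>>> drive_tool([
  [0, 0, 0, 0, 0, 0],
  [0, 0, 0, 0, 0, 0],
  [0, 0, 0, 0, 0, 0],
])

```text
t: 10.07
eef_pos: [0.569, -0.025, 0.1384]
ee_rot: [-3.141, -0.0, -1.375]
force: [0.5, -0.2, 0.1]
width: 0.0203
```

>>> drive_tool([
  [0, -0.02, -0.2, 0, 0, 0],
  [0, 0, -0.15, 0, 0, 0],
  [0, 0, -0.1, 0, 0, 0],
  [0, 0, -0.1, 0, 0, 0],
  [0, 0, 0, 0, 0, 0],
])

```text
t: 10.7
eef_pos: [0.5687, -0.026, 0.1158]
ee_rot: [3.141, -0.0, -1.375]
force: [0.3, -0.7, -0.5]
width: 0.0201
```

>>> drive_tool([
  [0, 0, -0.15, 0, 0, 0],
  [0, 0, -0.15, 0, 0, 0],
  [0, 0, -0.15, 0, 0, 0],
  [0, 0, -0.1, 0, 0, 0],
  [0, 0, 0, 0, 0, 0],
])

```text
t: 11.32
eef_pos: [0.5687, -0.026, 0.0937]
ee_rot: [3.141, -0.0, -1.375]
force: [-1.2, -0.3, -0.6]
width: 0.0201
```

>>> drive_tool([
  [0, 0, -0.04, 0, 0, 0],
  [0, 0, -0.04, 0, 0, 0],
  [0, 0, 0, 0, 0, 0],
])

```text
t: 11.7
eef_pos: [0.5689, -0.0259, 0.0909]
ee_rot: [3.142, 0.0, -1.375]
force: [-0.0, -0.3, -0.1]
width: 0.0199
```

>>> drive_tool([
  [0, 0, -0.03, 0, 0, 0],
  [0, 0, -0.03, 0, 0, 0],
  [0, 0, 0, 0, 0, 0],
])

```text
t: 12.08
eef_pos: [0.5698, -0.0261, 0.0902]
ee_rot: [-3.14, -0.001, -1.374]
force: [-2.1, 0.1, 10.7]
width: 0.0204
```

>>> drive_tool([
  [0, 0, -0.02, 0, 0, 0],
  [0, 0, -0.02, 0, 0, 0],
  [0, 0, 0, 0, 0, 0],
])

```text
t: 12.45
eef_pos: [0.5707, -0.0261, 0.0899]
ee_rot: [-3.138, -0.001, -1.373]
force: [-4.3, -0.1, 17.9]
width: 0.0204
```

The vial met the floor at TCP z = 0.090 m, as predicted. I'll relieve the force, release and rise.

>>> drive_tool([
  [0, 0, 0.06, 0, 0, 0],
  [0, 0, 0, 0, 0, 0],
])

```text
t: 12.7
eef_pos: [0.5695, -0.0259, 0.0901]
ee_rot: [-3.14, -0.0, -1.374]
force: [-1.6, -0.1, 6.4]
width: 0.0202
```

>>> drive_tool([
  [0, 0, 0, 0, 0, 0],
  [0, 0, 0, 0, 0, 0],
  [0, 0, 0, 0, 0, 0],
  [0, 0, 0, 0, 0, 0],
], claw=0.6)

```text
t: 13.2
eef_pos: [0.5688, -0.026, 0.0891]
ee_rot: [3.141, -0.0, -1.375]
force: [0.4, -0.7, 0.2]
width: 0.0513
```

>>> drive_tool([
  [0, 0, 0.3, 0, 0, 0],
  [0, 0, 0.7, 0, 0, 0],
  [0, 0, 0.9, 0, 0, 0],
  [0, 0, 0.7, 0, 0, 0],
  [0, 0, 0.3, 0, 0, 0],
])

```text
t: 13.82
eef_pos: [0.5698, -0.0258, 0.2079]
ee_rot: [-3.138, 0.0, -1.375]
force: [1.2, -0.3, -0.2]
width: 0.0523
```

>>> drive_tool([
  [-0.1, 0.6, 0, 0, 0, 0],
  [-0.2, 0.8, 0, 0, 0, 0],
  [-0.1, 0.6, 0, 0, 0, 0],
  [0, 0, 0, 0, 0, 0],
  [0, 0, 0, 0, 0, 0],
])

```text
t: 14.45
eef_pos: [0.5527, 0.0538, 0.2051]
ee_rot: [3.141, -0.0, -1.374]
force: [-0.0, -0.4, 0.2]
width: 0.0526
```

```bash
python3 - <<'E'
from h import *
s=arm.get_state();print(s["t"],s["eef_pos"],s["ee_rot"],s["width"],s["force"])
for n in ("wrist","top","scene"):
    c=arm.get_calibration(n); im,d=arm.grab_frame(n); cv2.imwrite(f"pics/{n}3.png",im[...,::-1])
    P=cloud(d,c)
    for nm,lo,hi,x,y,r in [("vial",.115,.14,.568,-.025,.03),("block",.074,.083,.568,-.024,.035),("post",.086,.094,.59,-.132,.03)]:
        q=P[(d>0)&(P[...,2]>lo)&(P[...,2]<hi)&(np.hypot(P[...,0]-x,P[...,1]-y)<r)]
        if len(q)>5: print(n,nm,len(q),q.mean(0).round(4),"zmed/max",np.median(q[:,2]).round(4),q[:,2].max().round(4),cv2.minAreaRect(q[:,:2].astype(np.float32)))
E
```

```text
14.45 [0.55271211 0.05382217 0.20506259] [ 3.14088295e+00 -1.52201932e-04 -1.37443443e+00] 0.052575522573841835 [-0.02676091 -0.43340627  0.22525522]
wrist vial 645 [ 0.568  -0.025   0.1286] zmed/max 0.1286 0.1306 ((0.5678986310958862, -0.025015773251652718), (0.021136466413736343, 0.020625818520784378), 54.683021545410156)
wrist block 1760 [ 0.5689 -0.0245  0.0773] zmed/max 0.0773 0.0801 ((0.5685943365097046, -0.024181075394153595), (0.04418760538101196, 0.04316633194684982), 11.275497436523438)
top vial 119 [ 0.5665 -0.0258  0.1283] zmed/max 0.1294 0.1334 ((0.5671229958534241, -0.02535213530063629), (0.020758723840117455, 0.02118062973022461), 66.99655151367188)
top block 321 [ 0.5644 -0.0259  0.0781] zmed/max 0.0782 0.0829 ((0.5683321356773376, -0.024746738374233246), (0.04566393420100212, 0.04411197826266289), 11.407144546508789)
top post 119 [ 0.589  -0.1326  0.0901] zmed/max 0.0898 0.0939 ((0.5893255472183228, -0.13286635279655457), (0.02198060043156147, 0.022094180807471275), 10.787787437438965)
scene vial 160 [ 0.5746 -0.0248  0.125 ] zmed/max 0.1273 0.1297 ((0.5709799528121948, -0.025176573544740677), (0.02180369570851326, 0.02192482352256775), 57.03767776489258)
scene block 336 [ 0.5767 -0.0233  0.0771] zmed/max 0.0771 0.0827 ((0.5710872411727905, -0.024380506947636604), (0.04715471342206001, 0.04379519075155258), 11.428702354431152)
scene post 114 [ 0.5949 -0.1321  0.0887] zmed/max 0.0889 0.0907 ((0.5932632684707642, -0.1323915421962738), (0.02306560054421425, 0.021775614470243454), 10.38357925415039)
```

View pics/wrist3.png

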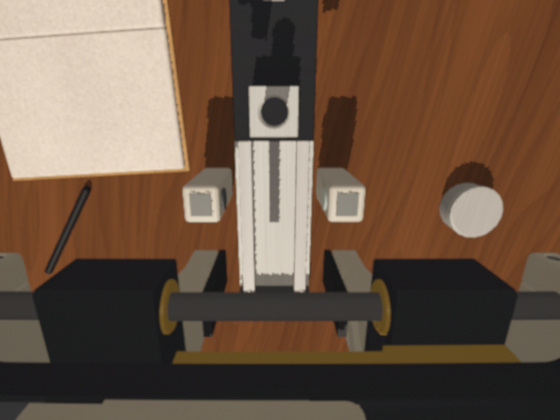

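The black cap is centred in the block at (274,111). The vial's top is 51.3 mm above the block's top, so it is home, and the carriage hasn't moved. Next is the post.

>>> drive_tool([
  [0.14, -0.65, 0, 0, 0, 0],
  [0.2, -1, 0, 0, 0, 0],
  [0.2, -1, 0, 0, 0, 0],
  [0.2, -1, 0, 0, 0, 0],
  [0.2, -1, 0, 0, 0, 0],
])

```text
t: 15.22
eef_pos: [0.5906, -0.1339, 0.2053]
ee_rot: [3.142, -0.0, -1.376]
force: [1.2, -0.2, -0.1]
width: 0.0525
```

>>> drive_tool([
  [0, 0, -0.5, 0, 0, 0],
  [0, 0, -0.7, 0, 0, 0],
  [0, 0, -0.5, 0, 0, 0],
  [0, 0, 0, 0, 0, 0],
  [0, 0, 0, 0, 0, 0],
])

```text
t: 15.85
eef_pos: [0.591, -0.1324, 0.1382]
ee_rot: [-3.141, -0.0, -1.375]
force: [-0.2, -0.4, -0.1]
width: 0.0529
```

>>> drive_tool([
  [-0.02, 0, -0.5, 0, 0, 0],
  [0, 0, -0.7, 0, 0, 0],
  [0, 0, -0.6, 0, 0, 0],
  [0, 0, -0.3, 0, 0, 0],
  [0, 0, 0, 0, 0, 0],
])

```text
t: 16.48
eef_pos: [0.5898, -0.132, 0.0535]
ee_rot: [3.141, -0.0, -1.375]
force: [0.3, -0.6, 1.1]
width: 0.0524
```

>>> drive_tool([
  [0, 0, 0, 0, 0, 0],
  [0, 0, 0, 0, 0, 0],
  [0, 0, 0, 0, 0, 0],
  [0, 0, 0, 0, 0, 0],
], claw=0, newtons=40)

```text
t: 16.98
eef_pos: [0.5909, -0.1318, 0.0539]
ee_rot: [-3.139, -0.0, -1.374]
force: [3.7, 0.5, -0.8]
width: 0.0213
```

>>> drive_tool([
  [0.02, 0.05, 0, 0, 0, 0],
  [-0.02, 0.1, 0, 0, 0, 0],
  [-0.03, 0.15, 0, 0, 0, 0],
  [-0.03, 0.15, 0, 0, 0, 0],
  [-0.03, 0.15, 0, 0, 0, 0],
])

```text
t: 17.6
eef_pos: [0.5862, -0.1087, 0.0539]
ee_rot: [3.142, -0.001, -1.375]
force: [0.6, -6.4, 3.0]
width: 0.0216
```

>>> drive_tool([
  [-0.03, 0.15, 0, 0, 0, 0],
  [-0.03, 0.15, 0, 0, 0, 0],
  [-0.03, 0.15, 0, 0, 0, 0],
  [-0.03, 0.15, 0, 0, 0, 0],
  [-0.03, 0.15, 0, 0, 0, 0],
])

```text
t: 18.23
eef_pos: [0.5802, -0.0787, 0.0539]
ee_rot: [3.141, -0.001, -1.375]
force: [1.6, -5.9, 3.0]
width: 0.0219
```

>>> drive_tool([
  [-0.03, 0.15, 0, 0, 0, 0],
  [-0.02, 0.1, 0, 0, 0, 0],
  [-0.01, 0.05, 0, 0, 0, 0],
  [0, 0, 0, 0, 0, 0],
])

```text
t: 18.73
eef_pos: [0.5776, -0.0656, 0.0538]
ee_rot: [-3.142, 0.0, -1.375]
force: [-2.3, 0.8, 6.6]
width: 0.0218
```

>>> drive_tool([
  [-0.005, 0.025, 0, 0, 0, 0],
  [-0.005, 0.025, 0, 0, 0, 0],
])

```text
t: 18.98
eef_pos: [0.5773, -0.0643, 0.0538]
ee_rot: [3.142, -0.001, -1.375]
force: [-0.0, -4.0, 4.8]
width: 0.0217
```

>>> drive_tool([
  [-0.005, 0.025, 0, 0, 0, 0],
  [-0.005, 0.025, 0, 0, 0, 0],
])

```text
t: 19.23
eef_pos: [0.5769, -0.0621, 0.0538]
ee_rot: [3.142, -0.0, -1.375]
force: [-1.5, -2.4, 5.6]
width: 0.0214
```

>>> drive_tool([
  [-0.005, 0.025, 0, 0, 0, 0],
  [-0.005, 0.025, 0, 0, 0, 0],
])

```text
t: 19.48
eef_pos: [0.5764, -0.0597, 0.0538]
ee_rot: [-3.142, 0.0, -1.375]
force: [-2.3, 1.2, 7.1]
width: 0.0216
```

>>> drive_tool([
  [-0.005, 0.025, 0, 0, 0, 0],
  [-0.005, 0.025, 0, 0, 0, 0],
])

```text
t: 19.73
eef_pos: [0.5759, -0.057, 0.0538]
ee_rot: [-3.141, 0.001, -1.375]
force: [-2.4, 4.0, 8.3]
width: 0.0215
```

>>> drive_tool([
  [-0.005, 0.025, 0, 0, 0, 0],
])

```text
t: 19.85
eef_pos: [0.5757, -0.0562, 0.0538]
ee_rot: [-3.142, 0.001, -1.375]
force: [-1.5, -0.2, 5.8]
width: 0.0215
```

>>> drive_tool([
  [-0.005, 0.025, 0, 0, 0, 0],
])

```text
t: 19.98
eef_pos: [0.5756, -0.0558, 0.0539]
ee_rot: [3.142, -0.0, -1.374]
force: [-0.4, -4.3, 5.3]
width: 0.0217
```

>>> drive_tool([
  [-0.005, 0.025, 0, 0, 0, 0],
])

```text
t: 20.1
eef_pos: [0.5755, -0.0556, 0.0538]
ee_rot: [3.141, -0.001, -1.374]
force: [0.4, -9.6, 4.2]
width: 0.0215
```

>>> drive_tool([
  [0, 0, 0, 0, 0, 0],
  [0, 0, 0, 0, 0, 0],
])

```text
t: 20.35
eef_pos: [0.5756, -0.0557, 0.0538]
ee_rot: [3.141, -0.001, -1.375]
force: [-0.4, -5.6, 4.9]
width: 0.0218
```

The carriage was drawn forward (+4 N) and then stopped hard at y = -0.0556, with resistance rising to about 10 N, so it looks to be in the notch. I'll test it backwards gently and centre it.

>>> drive_tool([
  [0.005, -0.025, 0, 0, 0, 0],
  [0, 0, 0, 0, 0, 0],
])

```text
t: 20.6
eef_pos: [0.5757, -0.0559, 0.0538]
ee_rot: [-3.142, 0.0, -1.375]
force: [-1.2, -1.5, 6.1]
width: 0.0213
```

>>> drive_tool([
  [0.005, -0.025, 0, 0, 0, 0],
  [0, 0, 0, 0, 0, 0],
])

```text
t: 20.85
eef_pos: [0.5757, -0.0562, 0.0538]
ee_rot: [-3.141, 0.001, -1.375]
force: [-3.2, 1.9, 7.7]
width: 0.0217
```

>>> drive_tool([
  [0.005, -0.025, 0, 0, 0, 0],
  [0, 0, 0, 0, 0, 0],
])

```text
t: 21.1
eef_pos: [0.5757, -0.0564, 0.0538]
ee_rot: [-3.141, 0.002, -1.375]
force: [-4.8, 7.4, 9.5]
width: 0.0216
```

>>> drive_tool([
  [-0.008, 0.038, 0.01, 0, 0, 0],
  [0, 0, 0, 0, 0, 0],
  [0, 0, 0, 0, 0, 0],
  [0, 0, 0, 0, 0, 0],
])

```text
t: 21.6
eef_pos: [0.5757, -0.0561, 0.0538]
ee_rot: [3.142, 0.0, -1.375]
force: [-1.5, 3.1, 4.7]
width: 0.0215
```

```bash
python3 - <<'E'
from h import *
s=arm.get_state();print(s["t"],s["eef_pos"],s["qd"].round(4),s["width"],s["force"])
for n in ("top","scene"):
    c=arm.get_calibration(n); im,d=arm.grab_frame(n); cv2.imwrite(f"pics/{n}4.png",im[...,::-1])
    P=cloud(d,c)
    for nm,lo,hi,x,y,r in [("vial",.115,.14,.553,.05,.025),("block",.074,.083,.553,.05,.03)]:
        q=P[(d>0)&(P[...,2]>lo)&(P[...,2]<hi)&(np.hypot(P[...,0]-x,P[...,1]-y)<r)]
        if len(q)>5: print(n,nm,len(q),q.mean(0).round(4),np.median(q[:,2]).round(4),cv2.minAreaRect(q[:,:2].astype(np.float32)))
    for t in ("gate_mid","well_mouth","bottle_a_mid","bottle_b_mid"):
        for r in arm.landmark_of(t,n)[:1]: print(t,r["score"],w(r["point"],c).round(3))
E
```

```text
21.6 [ 0.57568505 -0.05610703  0.05382962] [-0.0001 -0.0003 -0.0001 -0.0019  0.0007 -0.    ] 0.02146548526567542 [-1.51830257  3.07034336  4.74519549]
top vial 123 [0.5513 0.0503 0.1278] 0.1288 ((0.5520169138908386, 0.05076242983341217), (0.02054065279662609, 0.02074989303946495), 9.555225372314453)
top block 316 [0.5495 0.0488 0.0781] 0.0781 ((0.5531142950057983, 0.05167703330516815), (0.04496995732188225, 0.044984035193920135), 11.76373291015625)
well_mouth 0.65 [0.55  0.046 0.079]
bottle_a_mid 0.81 [ 0.455 -0.257  0.053]
bottle_b_mid 0.73 [ 0.449 -0.387  0.034]
scene vial 152 [0.5595 0.0501 0.125 ] 0.1275 ((0.55594402551651, 0.04974713921546936), (0.021165885031223297, 0.020343156531453133), 25.74693489074707)
scene block 328 [0.5614 0.0509 0.0778] 0.0778 ((0.5558026432991028, 0.050543420016765594), (0.045302871614694595, 0.04298373684287071), 12.679850578308105)
gate_mid 0.95 [0.551 0.059 0.08 ]
well_mouth 0.57 [0.556 0.048 0.078]
bottle_a_mid 0.82 [ 0.455 -0.253  0.053]
bottle_b_mid 0.59 [ 0.45  -0.383  0.039]
```

View pics/scene4.png

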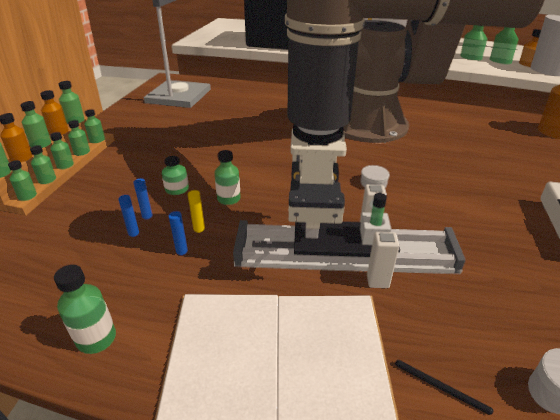

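The scene shows the vial standing in the block between the gate posts at about (378,210), the post held by the fingers, and both bottles unmoved. Handing in.

```bash
python3 -c "
from station import arm; print(arm.job_done())"
```

```text
the job is handed in; nothing more can be done
None
```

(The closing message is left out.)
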